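Drop a cleaning tablet into the mug and hold the dispenser open

ROBOT

A 7-joint arm with a two-finger parallel gripper is mounted at the origin on the work surface. World frame = base frame: x ahead of the robot, y to its left, z up, the work surface at z = 0. Lengths are in m, angles in rad, forces in N, time in s.
With the tool pointing down it reaches from about 0.425 to 0.925 m from the base axis. Payload 6.8 kg.
Tool frame: the origin (TCP) lies midway between the tips of the shut fingers; the grasp point (between the pads) lies 19 mm behind it; z points along the fingers, y is the line along which they close (so a half turn about z gives the same grasp; the last joint's range is limited). The gripper opens to 85 mm and grips with 20 to 120 N. Pads are 22 mm wide; open, the fingers measure 114 mm over their backs; the gripper's body (76 mm by 85 mm) begins 54 mm behind the grasp point. The pads swing forward as they close: fully open they stand 13 mm farther back than shut.
Start: joints at [1.087, 0.477, 0.022, 1.555, -0.011, 1.109, -0.083], TCP at [0.248, -0.628, 0.231] pointing down, gripper open.
Joint ranges: [-2.96, 2.96], [-0.34, 2.1], [-1.41, 1.46], [0.24, 2.44], [-1.37, 4.51], [0.17, 1.92], [-2.96, 2.96]. Speed limits (rad/s): [2.39, 2.39, 3.14, 3.14, 3.14, 3.14, 3.14].

INTERFACE

Orientations are given as a unit quaternion [w, x, y, z].
In Python, from station import bot gives the robot as it stands.
- The arm moves only by the tool jog_arm, never from a script. Its argument "rows" is a list of rows, each an object of numbers: "fingers": the finger opening in mm, from 0 to 85.4; "x", "y", "z": the shift along the tool's x, y, z in mm; "ax", "ay", "az": the turn, a rotation vector about the tool's x, y, z in degrees. A call has exactly 8 rows; each row shifts and turns the commanded pose from where the row before left it, along the tool's axes as they then stand; what a row does not reach is not made up. A row lasts 1/10 s, in which the tool goes at most 50 mm and 8.59 degrees, less where a joint would pass 70% of its speed; a pose out of reach is approached as far as the arm can. A call with a gripper value outside its range is refused whole. The fingers move at their own pace and stop on an object; "force" is the grip in N (left out, the last holds). Time passes only in rows, so rows that do not move let the fingers close, or fill a call up. It gives the time, the measured TCP pose, the force, the opening and the grip force at its end, in the units of the state.
- bot.get_obs(): the state, without advancing time (a new reading comes with each control period).
- bot.read_camera(name): name is "side" or "top"; returns a dict with "pixels" (384x512x3 uint8, red, green, blue), "vertical_fov" (degrees; the focal length in pixels is half the picture's height over the tangent of half this angle, whatever the lens; pixels are square), "cx", "cy" (the principal point, pixels), "dist_coeffs" ([k1, k2, p1, p2, k3] as OpenCV has them; the pictures are not rectified), "world_from_camera" (4x4, takes a point from camera to world coordinates). Camera axes: x right, y down, z forward; pixel columns grow to the right and rows downward; lengths in m; the calibration is good to about 2 mm. A picture is of the moment at which its call begins. There is no depth.
- bot.hand_in(): hands the job in; it is judged then, once.
The state is a dict: "t": time; "q": joint angles; "joint_vel": joint speeds; "joint_torque": joint torques, N m; "eef_pos": TCP position; "tool_rot": TCP orientation; "contact_force": force on the tool from outside, world axes, zero at the start; "torque": the same for the moment, N m; "gripper_width": opening from 0.0 (shut) to 1.0 (fully open); "grasp_force": force on a finger pad.
Only numpy, scipy, OpenCV 4.12 (cv2) and the standard library are available. Lean on these libraries where they do the work, as an engineer would, in place of code of your own. Each camera call takes 0.05 s, during which the arm holds its last target. There are 200 camera calls.

TASK

Stand the empty mug upright on the round blue spot under the tip of the dispenser's chute and let go of it. Then pull the spring-loaded slide out by its black knob until the knob is level with the red mark, so that the green cleaning tablet rolls down into the mug, and finish while still holding the knob out at the mark (it springs shut if let go). Leave the brush, the scraper and the cleaner bottle alone.

Things in the scene. Friction and masses are not known exactly. Their poses are not given: they have to be found in the camera images.
- mug: White ceramic mug, 68 mm outer diameter, 80 mm high, 3 mm wall, open at the top, loose on the shelf, about 0.22 kg. Origin: centre of its underside, z up. Its handle sticks out on its own +y side, 10 mm thick, 36 mm beyond the wall (at the start roughly towards the robot); gripping across its own x axis clears the handle.
- mug_spot (a point): Centre of the flat blue spot (74 mm, with a white ring in it) on the shelf surface where the mug must stand. Axes: those of the dispenser. The chute tip overhangs the spot's local +x edge; nothing overhangs the centre or what is nearer to local -x.
- chute_tip (a point): Middle of the chute floor at its tip, 100 mm above the shelf, 30 mm to local +x of mug_spot (axes of the dispenser). Underside of the tip 97 mm, side walls up to 112 mm above the shelf, chute 40 mm wide, rising at 14 degrees towards local +x. The rim of a mug on the spot passes 17 mm under the tip.
- dispenser: Fixed tablet dispenser. Origin on the shelf below its clear magazine (34 mm square); local -x is its front (mug spot 105 mm ahead of the origin), local +y the way its slide pulls out, z up. White column behind the magazine, both 200 mm high. A white rail runs along local +y at local x 29 mm, height 135 to 147 mm, out to local y 170 mm.
- slide (a joint): How far the slide is pulled out, m: 0 closed (its rest), positive outwards along the dispenser's local +y, end stop at 0.065. A spring pulls it shut: 6 N when closed plus 150 N/m (12 N at 40 mm). The tablet drops before it is out 34 mm.
- knob (a point): Upright black round knob on the slide, 18 mm diameter, 46 mm tall. This point: centre of its lower end, on the slide's steel plate 154 mm above the shelf, 75 mm to local +y of the dispenser's origin when closed; z up, moves with the slide. Pinch it from above, fingers along or across the pull; grip 25 to 40 mm above this point.
- mark: Red mark: two upright fins, 4 mm thick, clipped to the rail on both sides of the slide, tops 153 and 156 mm above the shelf. Origin on the shelf surface below it; axes those of the dispenser. The knob is level with the mark when the knob's point and this origin have the same local y (the line joining the fins runs through the knob's axis): 36 to 46 mm out from closed.
- tablet_center (a point): Centre of the hard green tablet, a 24 mm ball of 14 g, lying at the start on the slide inside the magazine.
- brush: Blue hand brush, 200 x 42 x 20 mm, lying on the shelf, bystander: leave alone. Origin under its middle, long axis x.
- scraper: Scraper with a black handle and steel blade, 280 x 65 x 20 mm, lying on the shelf, bystander: leave alone. Origin under its middle, long axis x.
- cleaner: Orange cleaner bottle, 60 mm diameter, 170 mm tall, standing, bystander: leave alone. Origin at the centre of its underside.
There are look-alikes about, which are no part of the job. There is more than one size of the mug; the one meant has the size given above.

How it is judged:
By the outcome, as a careful person would: the job done as asked, in the order asked, and still so for the second after the job is handed in, while the arm keeps its last pose, push and grip.
It also fails if it takes over 51 s, if anything falls off the work surface, if the arm or the gripper's body presses on something with over 40 N, if the wrist force passes 120 N, or if a joint passes its speed limit or range.

## Working session

There is one attempt and no reset: what is moved stays moved. The work goes in short steps, Python scripts to look and compute and a tool call to move; the robot and the scene stay as the last step left them, time stands still between calls to the robot, and variables do not carry over. Pictures are saved under pics/ and viewed, at most 10 in all, crops included, and the job is handed in when it is done.

Besides the shell and the picture viewer there is one more tool, called after "Emit:" in YAML: its name, and indented under it one key for each argument. jog_arm: Moves the arm, as the interface text tells. Its arguments: {"type":"object","properties":{"rows":{"type":"array","items":{"type":"object","properties":{"fingers":{"type":"number"},"x":{"type":"number"},"y":{"type":"number"},"z":{"type":"number"},"ax":{"type":"number"},"ay":{"type":"number"},"az":{"type":"number"}}}},"force":{"type":"number"}},"required":["rows"]}

```bash
mkdir -p pics; cat > h.py <<'E'
import numpy as np, cv2
from station import bot
def cam(n):
    c=bot.read_camera(n); h=c["pixels"].shape[0]
    f=h/2/np.tan(np.radians(c["vertical_fov"])/2)
    c["K"]=np.array([[f,0,c["cx"]],[0,f,c["cy"]],[0,0,1.]]); c["D"]=np.array(c["dist_coeffs"],float); c["T"]=np.array(c["world_from_camera"]); return c
def ray(c,uv):
    p=cv2.undistortPoints(np.array(uv,float).reshape(-1,1,2),c["K"],c["D"]).reshape(-1,2)
    d=np.c_[p,np.ones(len(p))]@c["T"][:3,:3].T
    return c["T"][:3,3],d
def onz(c,uv,z):
    o,d=ray(c,uv); return o+d*((z-o[2])/d[:,2])[:,None]
def proj(c,P):
    Ti=np.linalg.inv(c["T"]); r,_=cv2.Rodrigues(Ti[:3,:3])
    return cv2.projectPoints(np.array(P,float).reshape(-1,1,3),r,Ti[:3,3],c["K"],c["D"])[0].reshape(-1,2)
def save(c,n,box=None,s=1):
    im=c["pixels"][:,:,::-1]
    if box: x0,y0,x1,y1=box; im=im[y0:y1,x0:x1]
    cv2.imwrite("pics/"+n,cv2.resize(im,None,fx=s,fy=s,interpolation=cv2.INTER_CUBIC))
E
python3 - <<'E'
from h import *
for n in("side","top"):
    c=cam(n); save(c,n+"0.png",None,1.5); print(n,c["T"].round(3).tolist(),c["K"][0,0],c["D"])
o=bot.get_obs(); print(o)
E
```

```text
side [[-0.951, -0.148, 0.27, 0.247], [-0.307, 0.52, -0.797, 0.79], [-0.023, -0.841, -0.54, 0.668], [0.0, 0.0, 0.0, 1.0]] 348.8395204693517 [-0.08044264  0.          0.          0.          0.        ]
top [[-0.012, -0.989, 0.151, 0.378], [-1.0, 0.011, -0.008, -0.019], [0.006, -0.151, -0.989, 1.106], [0.0, 0.0, 0.0, 1.0]] 349.4399360712063 [-0.00869109  0.          0.          0.          0.        ]
{'t': 0.1, 'q': array([ 1.08687213,  0.47773728,  0.02235073,  1.55636766, -0.01148593,
        1.10930107, -0.08309038]), 'joint_vel': array([-6.41943616e-04, -1.42692366e-03,  1.58031980e-03, -1.83512766e-03,
       -8.02531739e-05, -4.56054705e-04, -3.03885115e-04]), 'joint_torque': array([ 5.78673236e-03, -5.97753453e+01,  1.61434494e+00, -2.81947517e+01,
        1.29065994e-02,  5.06831682e-03,  1.41224014e-06]), 'eef_pos': array([ 0.24753202, -0.62739026,  0.23040343]), 'tool_rot': array([-8.11767311e-04,  9.82393394e-01,  1.86822134e-01, -2.25480609e-04]), 'contact_force': array([0.01239761, 0.04141423, 0.89004475]), 'torque': array([-0.01444551,  0.05621561, -0.0132868 ]), 'grasp_force': 0.0, 'gripper_width': 1.005340068311592}
```

View pics/side0.png

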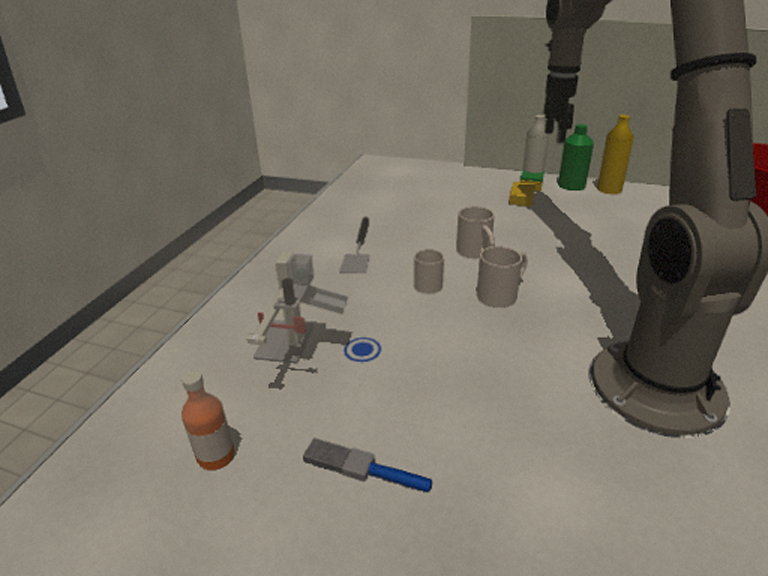

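View pics/top0.png

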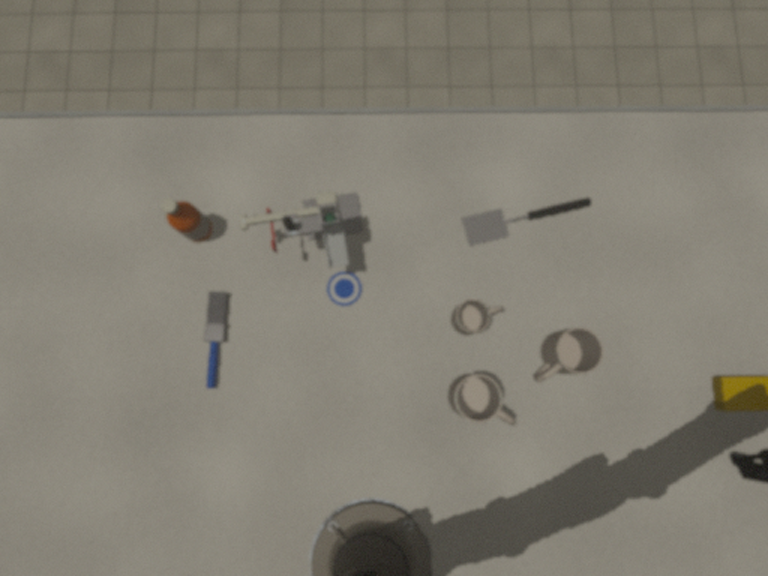

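Side view: the dispenser is around (290,310), the spot at (362,349), and three mugs sit at (428,271), (475,230) and (500,275). In the top view the spot is at (344,289) and the mugs are at (472,318), (478,396) and (570,351). Next I'll enlarge crops to size the mugs.

```bash
python3 - <<'E'
from h import *
t=cam("top"); s=cam("side")
def crop(c,b,w,h): 
    x0,y0,x1,y1=b; return cv2.resize(c["pixels"][y0:y1,x0:x1,::-1],(w,h),interpolation=cv2.INTER_CUBIC)
a=crop(t,(290,190,410,290),400,333); b=crop(t,(150,120,250,200),400,320)
d=crop(s,(265,130,365,213),400,333); e=crop(s,(155,160,265,248),400,320)
im=np.zeros((600,800,3),np.uint8)
im=np.vstack([np.hstack([cv2.resize(a,(400,300)),cv2.resize(b,(400,300))]),np.hstack([cv2.resize(d,(400,300)),cv2.resize(e,(400,300))])])
cv2.imwrite("pics/c1.png",im)
# blue spot
for c in(t,s):
    h=cv2.cvtColor(c["pixels"],cv2.COLOR_RGB2HSV); m=cv2.inRange(h,(105,120,60),(125,255,255))
    n,l,st,ce=cv2.connectedComponentsWithStats(m)
    for i in range(1,n):
        if st[i,4]>30: print(st[i],ce[i],onz(c,ce[i],0).round(4))
E
```

```text
[224 187  11  11  83] [229.02409639 191.93975904] [[0.5498 0.0519 0.    ]]
[139 229   5  28  71] [141.15492958 242.54929577] [[0.3926 0.3272 0.    ]]
[235 229  14   8  93] [241.19354839 232.43010753] [[0.5504 0.0496 0.    ]]
[246 308  42  20 361] [266.70083102 317.55124654] [[0.3927 0.3142 0.    ]]
```

View pics/c1.png

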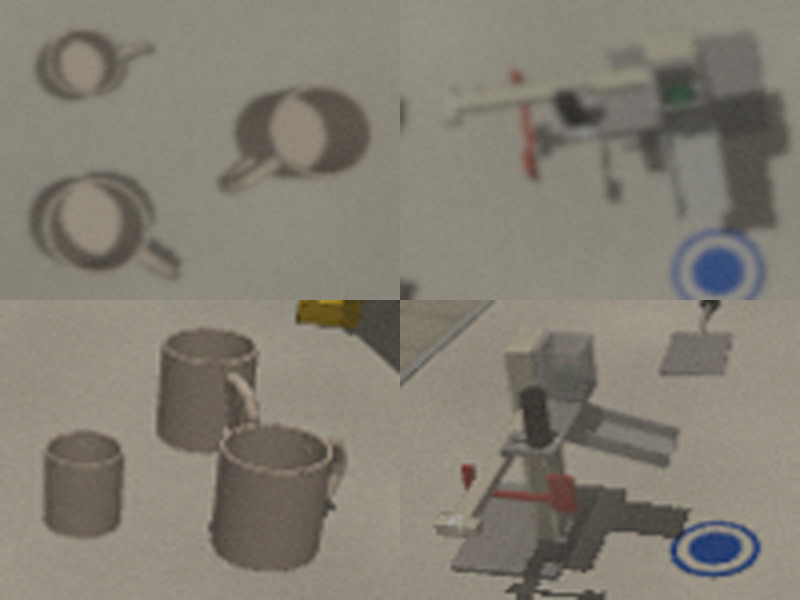

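Crop: the small mug is bottom-left, mug B top right and mug A nearest. The slide knob, the red fins and the tablet (green, in the magazine) are all visible. Next I'll triangulate the mug sizes and the knob.

```bash
python3 - <<'E'
from h import *
t=cam("top"); s=cam("side")
S=lambda x,y:(265+x/4-.5,130+y*83/300-.5)
S2=lambda x,y:(155+x*110/400-.5,160+(y)*88/300-.5)
T=lambda x,y:(290+x*.3-.5,190+y/3-.5)
T2=lambda x,y:(150+x*.25-.5,120+y*80/300-.5)
def tri(a,b):
    o1,d1=ray(s,a);o2,d2=ray(t,b);d1=d1[0];d2=d2[0]
    k=np.linalg.lstsq(np.c_[d1,-d2],o2-o1,rcond=None)[0]
    p,q=o1+k[0]*d1,o2+k[1]*d2; return (p+q)/2,np.linalg.norm(p-q)
fwd=s["T"][:3,2]
for n,xl,xr,yr,yb,tp in(("small",44,123,148,235,(82,64)),("B",158,258,46,150,(302,132)),("A",217,330,149,268,(96,222))):
    # solve height: rim centre ray and base front point
    for h in(.06,.07,.08,.092,.1,.11):
        c=onz(s,S((xl+xr)/2,yr),h)[0]; D=np.dot(c-s["T"][:3,3],fwd); W=(xr-xl)/4*D/s["K"][0,0]
        v=s["T"][:2,3]-c[:2]; v/=np.linalg.norm(v)
        # front bottom point
        fb=np.r_[c[:2]+v*W/2,0]; print(n,h,c.round(3),"diam",W.round(4),"pred bottom",proj(s,fb)[0].round(1),"seen",np.round(S((xl+xr)/2,yb),1), "top rim pred",proj(t,c)[0].round(1),"seen",np.round(T(*tp),1))
# knob top: side crop (535,393)-> (135,93); top crop (565..): 
print("knob top",tri(S2(134,92),T2(163,103)))
print("tablet",onz(t,T2(280,92),.166))
print("fins",onz(t,[T2(128,172),T2(115,75)],.154), onz(s,[S2(160,180),S2(67,170)],.154))
print("chute tip top",onz(t,[T2(285,213),T2(325,213)],.112),onz(s,[S2(277,132),S2(272,163)],.112))
E
```

```text
small 0.06 [ 0.49  -0.242  0.06 ] diam 0.0688 pred bottom [284.9 190.2] seen [285.4 194.5] top rim pred [325.2 207.5] seen [314.1 210.8]
small 0.07 [ 0.486 -0.225  0.07 ] diam 0.0677 pred bottom [284.8 192.9] seen [285.4 194.5] top rim pred [320.3 208.6] seen [314.1 210.8]
small 0.08 [ 0.482 -0.208  0.08 ] diam 0.0666 pred bottom [284.8 195.6] seen [285.4 194.5] top rim pred [315.3 209.6] seen [314.1 210.8]
small 0.092 [ 0.477 -0.187  0.092] diam 0.0652 pred bottom [284.7 199. ] seen [285.4 194.5] top rim pred [309.1 210.9] seen [314.1 210.8]
small 0.1 [ 0.474 -0.174  0.1  ] diam 0.0643 pred bottom [284.6 201.3] seen [285.4 194.5] top rim pred [304.9 211.8] seen [314.1 210.8]
small 0.11 [ 0.47  -0.157  0.11 ] diam 0.0632 pred bottom [284.5 204.2] seen [285.4 194.5] top rim pred [299.6 212.9] seen [314.1 210.8]
B 0.06 [ 0.424 -0.498  0.06 ] diam 0.1005 pred bottom [315.1 161.2] seen [316.5 171. ] top rim pred [411.4 228.3] seen [380.1 233.5]
B 0.07 [ 0.421 -0.477  0.07 ] diam 0.0988 pred bottom [314.9 163.6] seen [316.5 171. ] top rim pred [405.9 229.2] seen [380.1 233.5]
B 0.08 [ 0.4
[... 1062 characters left out ...]
.325 -0.214  0.1  ] diam 0.0913 pred bottom [329.3 203.9] seen [332.9 203.6] top rim pred [320.9 264. ] seen [318.3 263.5]
A 0.11 [ 0.324 -0.196  0.11 ] diam 0.0897 pred bottom [328.9 206.8] seen [332.9 203.6] top rim pred [315.3 264.8] seen [318.3 263.5]
knob top (array([0.64045077, 0.14197706, 0.20244838]), np.float64(0.0008829394496825651))
tablet [[0.659037   0.06755005 0.166     ]]
fins [[0.60230711 0.17432335 0.154     ]
 [0.67708976 0.18492781 0.154     ]] [[0.6086339  0.17795301 0.154     ]
 [0.67674694 0.18511856 0.154     ]]
chute tip top [[0.57852444 0.06863145 0.112     ]
 [0.5782046  0.03967693 0.112     ]] [[0.57947116 0.04142539 0.112     ]
 [0.56694268 0.08342603 0.112     ]]
```

```bash
cat >> h.py <<'E'
from scipy.spatial.transform import Rotation as R
def cur():
    o=bot.get_obs(); q=o["tool_rot"]; return np.array(o["eef_pos"]),R.from_quat(np.r_[q[1:],q[0]]),o
def target(phi,lean,theta):
    # closing axis angle phi, body leans to direction 'lean' (deg) by theta
    z=-np.array([np.sin(np.radians(theta))*np.cos(np.radians(lean)),np.sin(np.radians(theta))*np.sin(np.radians(lean)),np.cos(np.radians(theta))])
    y=np.array([np.cos(np.radians(phi)),np.sin(np.radians(phi)),0]); y-=z*(y@z); y/=np.linalg.norm(y)
    return R.from_matrix(np.c_[np.cross(y,z),y,z])
def plan(Rt,*ps):
    p,r,o=cur(); rv=(r.inv()*Rt).as_rotvec(degrees=True)
    print("turn",rv.round(1),"rows>=",round(np.linalg.norm(rv)/8.59,1),"q",o["q"].round(2),"t",o["t"])
    for t in ps:
        t=np.array(t); d=Rt.inv().apply(t-p)*1000; print("shift mm",d.round(1),np.linalg.norm(d).round(0)); p=t
E
python3 - <<'E'
from h import *
t=cam("top"); s=cam("side"); T=lambda x,y:(290+x*.3-.5,190+y/3-.5)
hp=onz(t,T(150,49),.045)[0]; print("handle",hp)
c=np.array([.482,-.206]); h=np.degrees(np.arctan2(*(hp[:2]-c)[::-1])); print("handle dir",h)
# side silhouette check: overlay predictions of rim outline in both views
im=[]
for cm,b in((t,(290,180,350,240)),(s,(255,150,315,210))):
    a=np.linspace(0,2*np.pi,80)
    k=cv2.resize(cm["pixels"][b[1]:b[3],b[0]:b[2],::-1],(400,400),interpolation=cv2.INTER_CUBIC)
    for z,col in((.08,(0,0,255)),(0,(255,0,0))):
        P=proj(cm,np.c_[c[0]+.034*np.cos(a),c[1]+.034*np.sin(a),a*0+z])
        for u,v in (P+.5-b[:2])*400/60: cv2.circle(k,(int(u),int(v)),1,col,-1)
    im.append(k)
cv2.imwrite("pics/m.png",np.hstack(im))
h=round(h)
plan(target(h+90,h,15),[.482,-.206,.17],[.482,-.206,.045])
E
```

```text
handle [ 0.49617444 -0.27342374  0.045     ]
handle dir -78.12764372833489
turn [ 10.5  12.4 -80. ] rows>= 9.5 q [ 1.09  0.48  0.02  1.56 -0.01  1.11 -0.08] t 0.4
shift mm [335.7 316.9 153.3] 486.0
shift mm [-32.4   0.  120.7] 125.0
```

View pics/m.png

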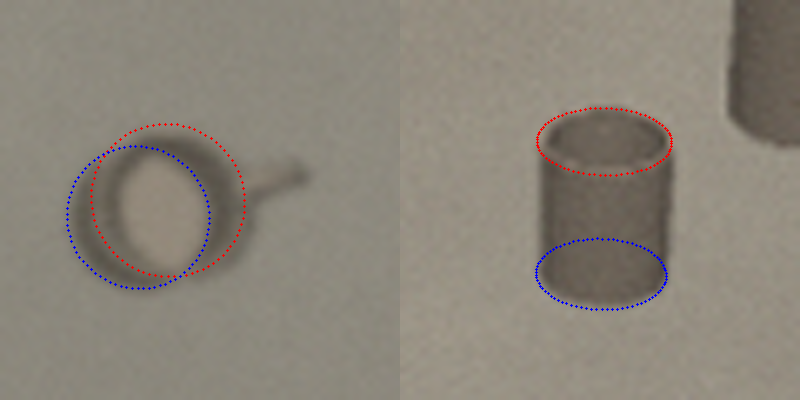

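The overlay puts the mug about 3 mm off my guess. Corrected centre: (0.479, -0.208), 68 x 80 mm, so this is the right mug. Turning first.

Emit:
jog_arm:
  rows:
    - {"fingers":85,"ax":1.05,"ay":1.24,"az":-8}
    - {"ax":1.05,"ay":1.24,"az":-8}
    - {"ax":1.05,"ay":1.24,"az":-8}
    - {"ax":1.05,"ay":1.24,"az":-8}
    - {"ax":1.05,"ay":1.24,"az":-8}
    - {"ax":1.05,"ay":1.24,"az":-8}
    - {"ax":1.05,"ay":1.24,"az":-8}
    - {"ax":1.05,"ay":1.24,"az":-8}
  force: 40

```text
invalid input
```

```bash
python3 - <<'E'
from h import *
plan(target(12,-78,15),[.468,-.260,.2],[.478,-.202,.15],[.478,-.202,.043])
E
```

```text
turn [ 10.5  12.4 -80. ] rows>= 9.5 q [ 1.09  0.48  0.02  1.56 -0.01  1.11 -0.08] t 0.4
shift mm [295.2 292.  111.4] 430.0
shift mm [39.9 21.8 62.4] 77.0
shift mm [-27.7   0.  103.4] 107.0
```

Emit:
jog_arm:
  rows:
    - {"fingers":85,"x":0,"y":0,"z":0,"ax":1.05,"ay":1.24,"az":-8}
    - {"fingers":85,"x":0,"y":0,"z":0,"ax":1.05,"ay":1.24,"az":-8}
    - {"fingers":85,"x":0,"y":0,"z":0,"ax":1.05,"ay":1.24,"az":-8}
    - {"fingers":85,"x":0,"y":0,"z":0,"ax":1.05,"ay":1.24,"az":-8}
    - {"fingers":85,"x":0,"y":0,"z":0,"ax":1.05,"ay":1.24,"az":-8}
    - {"fingers":85,"x":0,"y":0,"z":0,"ax":1.05,"ay":1.24,"az":-8}
    - {"fingers":85,"x":0,"y":0,"z":0,"ax":1.05,"ay":1.24,"az":-8}
    - {"fingers":85,"x":0,"y":0,"z":0,"ax":1.05,"ay":1.24,"az":-8}
  force: 40

```text
t: 1.2
eef_pos: [0.2473, -0.6281, 0.2313]
tool_rot: [-0.084, 0.727, 0.679, 0.068]
contact_force: [0.1, 0.3, 0.9]
gripper_width: 0.997
grasp_force: 0.0
```

```bash
python3 - <<'E'
from h import *
plan(target(12,-78,15),[.468,-.260,.2],[.478,-.202,.15],[.478,-.202,.043])
E
```

```text
turn [  2.1   2.5 -15.7] rows>= 1.9 q [ 1.28  0.61 -0.23  1.36  0.04  1.38  1.  ] t 1.2
shift mm [295.4 292.4 111.5] 430.0
shift mm [39.9 21.8 62.4] 77.0
shift mm [-27.7   0.  103.4] 107.0
```

Emit:
jog_arm:
  rows:
    - {"fingers":85,"x":0,"y":0,"z":0,"ax":1.05,"ay":1.25,"az":-7.85}
    - {"fingers":85,"x":0,"y":0,"z":0,"ax":1.05,"ay":1.25,"az":-7.85}
    - {"fingers":85,"x":25,"y":25,"z":9,"ax":0,"ay":0,"az":0}
    - {"fingers":85,"x":25,"y":25,"z":9,"ax":0,"ay":0,"az":0}
    - {"fingers":85,"x":25,"y":25,"z":9,"ax":0,"ay":0,"az":0}
    - {"fingers":85,"x":25,"y":25,"z":9,"ax":0,"ay":0,"az":0}
    - {"fingers":85,"x":25,"y":25,"z":9,"ax":0,"ay":0,"az":0}
    - {"fingers":85,"x":25,"y":25,"z":9,"ax":0,"ay":0,"az":0}

```text
t: 2.0
eef_pos: [0.3629, -0.4407, 0.2177]
tool_rot: [-0.101, 0.626, 0.769, 0.082]
contact_force: [0.4, 0.2, -0.6]
gripper_width: 0.998
grasp_force: 0.0
```

Emit:
jog_arm:
  rows:
    - {"fingers":85,"x":25,"y":25,"z":9,"ax":0,"ay":0,"az":0}
    - {"fingers":85,"x":25,"y":25,"z":9,"ax":0,"ay":0,"az":0}
    - {"fingers":85,"x":25,"y":25,"z":9,"ax":0,"ay":0,"az":0}
    - {"fingers":85,"x":25,"y":25,"z":9,"ax":0,"ay":0,"az":0}
    - {"fingers":85,"x":25,"y":25,"z":9,"ax":0,"ay":0,"az":0}
    - {"fingers":85,"x":20,"y":15,"z":9,"ax":0,"ay":0,"az":0}
    - {"fingers":85,"x":0,"y":0,"z":0,"ax":0,"ay":0,"az":0}
    - {"fingers":85,"x":0,"y":0,"z":0,"ax":0,"ay":0,"az":0}

```text
t: 2.8
eef_pos: [0.4681, -0.2625, 0.2029]
tool_rot: [-0.101, 0.625, 0.769, 0.081]
contact_force: [-0.2, 0.1, 0.3]
gripper_width: 0.996
grasp_force: 0.0
```

```bash
python3 - <<'E'
from h import *
plan(target(12,-78,15),[.478,-.202,.13],[.478,-.202,.043])
E
```

```text
turn [-0.   0.1 -0.2] rows>= 0.0 q [ 0.87  0.43 -0.46  1.77 -0.02  1.15  0.64] t 2.8
shift mm [36.3 22.3 85.2] 95.0
shift mm [-22.5   0.   84. ] 87.0
```

Emit:
jog_arm:
  rows:
    - {"fingers":85,"x":12,"y":7.5,"z":28,"ax":0,"ay":0,"az":0}
    - {"fingers":85,"x":12,"y":7.5,"z":28,"ax":0,"ay":0,"az":0}
    - {"fingers":85,"x":12,"y":7.5,"z":28,"ax":0,"ay":0,"az":0}
    - {"fingers":85,"x":-4,"y":0,"z":15,"ax":0,"ay":0,"az":0}
    - {"fingers":85,"x":-4,"y":0,"z":15,"ax":0,"ay":0,"az":0}
    - {"fingers":85,"x":0,"y":0,"z":0,"ax":0,"ay":0,"az":0}
    - {"fingers":85,"x":0,"y":0,"z":0,"ax":0,"ay":0,"az":0}
    - {"fingers":85,"x":0,"y":0,"z":0,"ax":0,"ay":0,"az":0}

```text
t: 3.6
eef_pos: [0.479, -0.2038, 0.1007]
tool_rot: [-0.101, 0.626, 0.769, 0.082]
contact_force: [0.3, 0.2, 0.1]
gripper_width: 0.997
grasp_force: 0.0
```

```bash
python3 - <<'E'
from h import *
plan(target(12,-78,15),[.478,-.202,.043])
s=cam("side");t=cam("top")
f=lambda c,b:cv2.resize(c["pixels"][b[1]:b[3],b[0]:b[2],::-1],(400,400),interpolation=cv2.INTER_CUBIC)
cv2.imwrite("pics/g.png",np.hstack([f(t,(270,160,370,260)),f(s,(240,110,340,210))]))
E
```

```text
turn [ 0.1  0.1 -0.3] rows>= 0.0 q [ 0.78  0.53 -0.47  1.9   0.01  0.91  0.54] t 3.6
shift mm [-13.   -0.6  56.2] 58.0
```

View pics/g.png

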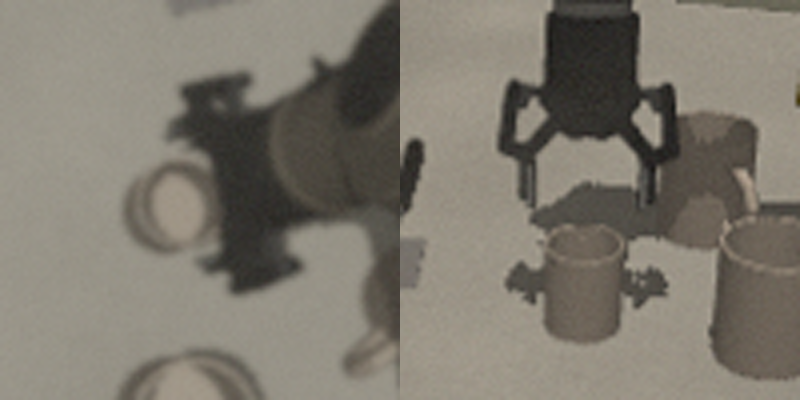

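The fingers straddle the mug: tips at 530 and 645, mug centre at 584. Descending and closing.

Emit:
jog_arm:
  rows:
    - {"fingers":85,"x":-3,"y":0,"z":14,"ax":0,"ay":0,"az":0}
    - {"fingers":85,"x":-3,"y":0,"z":14,"ax":0,"ay":0,"az":0}
    - {"fingers":85,"x":-3.5,"y":0,"z":14,"ax":0,"ay":0,"az":0}
    - {"fingers":85,"x":-3.5,"y":-0.6,"z":14,"ax":0,"ay":0,"az":0}
    - {"fingers":85,"x":0,"y":0,"z":0,"ax":0,"ay":0,"az":0}
    - {"fingers":60,"x":0,"y":0,"z":0,"ax":0,"ay":0,"az":0}
    - {"fingers":60,"x":0,"y":0,"z":0,"ax":0,"ay":0,"az":0}
    - {"fingers":60,"x":0,"y":0,"z":0,"ax":0,"ay":0,"az":0}
  force: 40

```text
t: 4.5
eef_pos: [0.4778, -0.2012, 0.0429]
tool_rot: [-0.101, 0.626, 0.769, 0.082]
contact_force: [0.0, -0.6, -2.0]
gripper_width: 0.779
grasp_force: 44.8
```

Emit:
jog_arm:
  rows:
    - {"fingers":60,"x":0,"y":0,"z":0,"ax":0,"ay":0,"az":0}
    - {"fingers":60,"x":0,"y":0,"z":0,"ax":0,"ay":0,"az":0}
    - {"fingers":60,"x":0,"y":0,"z":0,"ax":0,"ay":0,"az":0}
    - {"fingers":60,"x":0,"y":0,"z":0,"ax":0,"ay":0,"az":0}
    - {"fingers":60,"x":1,"y":0,"z":-4,"ax":0,"ay":0,"az":0}
    - {"fingers":60,"x":2,"y":0,"z":-8,"ax":0,"ay":0,"az":0}
    - {"fingers":60,"x":2,"y":0,"z":-8,"ax":0,"ay":0,"az":0}
    - {"fingers":60,"x":0,"y":0,"z":0,"ax":0,"ay":0,"az":0}

```text
t: 5.3
eef_pos: [0.4784, -0.2016, 0.0644]
tool_rot: [-0.1, 0.626, 0.769, 0.082]
contact_force: [-0.0, -0.1, -1.9]
gripper_width: 0.771
grasp_force: 44.9
```

```bash
python3 - <<'E'
from h import *
p,r,o=cur()
plan(target(-80.5,-170.5,15),[.497,.042,.085],[.497,.042,.050],[.5568,.0519,.050],[.5568,.0519,.0435])
E
```

```text
turn [-23.8   0.1  89.1] rows>= 10.7 q [ 0.76  0.58 -0.46  1.92  0.03  0.83  0.54] t 5.3
shift mm [  61.9 -237.2   -4.7] 245.0
shift mm [-9.1  0.  33.8] 35.0
shift mm [58.5  0.1 15.7] 61.0
shift mm [-1.7  0.   6.3] 7.0
```

Emit:
jog_arm:
  rows:
    - {"fingers":60,"x":5,"y":0,"z":-19,"ax":0,"ay":0,"az":0}
    - {"fingers":60,"x":0,"y":0,"z":0,"ax":-1.98,"ay":0,"az":7.43}
    - {"fingers":60,"x":0,"y":0,"z":0,"ax":-1.98,"ay":0,"az":7.43}
    - {"fingers":60,"x":0,"y":0,"z":0,"ax":-1.98,"ay":0,"az":7.43}
    - {"fingers":60,"x":0,"y":0,"z":0,"ax":-1.98,"ay":0,"az":7.43}
    - {"fingers":60,"x":0,"y":0,"z":0,"ax":-1.98,"ay":0,"az":7.43}
    - {"fingers":60,"x":0,"y":0,"z":0,"ax":-1.98,"ay":0,"az":7.43}
    - {"fingers":60,"x":0,"y":0,"z":0,"ax":-1.98,"ay":0,"az":7.43}

```text
t: 6.1
eef_pos: [0.4773, -0.2015, 0.0828]
tool_rot: [-0.053, 0.907, 0.4, 0.118]
contact_force: [0.3, 0.9, -1.0]
gripper_width: 0.775
grasp_force: 45.6
```

Emit:
jog_arm:
  rows:
    - {"fingers":60,"x":0,"y":0,"z":0,"ax":-1.98,"ay":0,"az":7.43}
    - {"fingers":60,"x":0,"y":0,"z":0,"ax":-1.98,"ay":0,"az":7.43}
    - {"fingers":60,"x":0,"y":0,"z":0,"ax":-1.98,"ay":0,"az":7.43}
    - {"fingers":60,"x":0,"y":0,"z":0,"ax":-1.98,"ay":0,"az":7.43}
    - {"fingers":60,"x":0,"y":0,"z":0,"ax":-1.98,"ay":0,"az":7.43}
    - {"fingers":60,"x":0,"y":0,"z":0,"ax":0,"ay":0,"az":0}
    - {"fingers":60,"x":0,"y":0,"z":0,"ax":0,"ay":0,"az":0}
    - {"fingers":60,"x":0,"y":0,"z":0,"ax":0,"ay":0,"az":0}

```text
t: 6.9
eef_pos: [0.4777, -0.2017, 0.0828]
tool_rot: [-0.011, 0.988, 0.083, 0.129]
contact_force: [0.2, -1.3, -1.9]
gripper_width: 0.775
grasp_force: 45.6
```

```bash
python3 - <<'E'
from h import *
plan(target(-80.5,-170.5,15),[.497,.042,.080],[.497,.042,.050],[.5568,.0519,.050],[.5568,.0519,.0435])
E
```

```text
turn [-0.1  0.1  0.1] rows>= 0.0 q [ 0.42  0.36 -0.06  2.21 -0.3   0.37 -0.78] t 6.9
shift mm [  56.5 -237.1   18.1] 244.0
shift mm [-7.8  0.  29. ] 30.0
shift mm [58.5  0.1 15.7] 61.0
shift mm [-1.7  0.   6.3] 7.0
```

Emit:
jog_arm:
  rows:
    - {"fingers":60,"x":4,"y":-17,"z":1,"ax":0,"ay":0,"az":0}
    - {"fingers":60,"x":9,"y":-40,"z":3,"ax":0,"ay":0,"az":0}
    - {"fingers":60,"x":10,"y":-42,"z":3,"ax":0,"ay":0,"az":0}
    - {"fingers":60,"x":10,"y":-42,"z":3,"ax":0,"ay":0,"az":0}
    - {"fingers":60,"x":10,"y":-42,"z":3,"ax":0,"ay":0,"az":0}
    - {"fingers":60,"x":9,"y":-36,"z":3,"ax":0,"ay":0,"az":0}
    - {"fingers":60,"x":4,"y":-18,"z":2,"ax":0,"ay":0,"az":0}
    - {"fingers":60,"x":0,"y":0,"z":0,"ax":0,"ay":0,"az":0}

```text
t: 7.7
eef_pos: [0.4972, 0.0454, 0.0799]
tool_rot: [-0.012, 0.988, 0.085, 0.129]
contact_force: [-0.3, -0.3, -1.2]
gripper_width: 0.772
grasp_force: 45.7
```

Emit:
jog_arm:
  rows:
    - {"fingers":60,"x":-2,"y":0,"z":9,"ax":0,"ay":0,"az":0}
    - {"fingers":60,"x":-3,"y":0,"z":10,"ax":0,"ay":0,"az":0}
    - {"fingers":60,"x":-3,"y":0,"z":10,"ax":0,"ay":0,"az":0}
    - {"fingers":60,"x":0,"y":0,"z":0,"ax":0,"ay":0,"az":0}
    - {"fingers":60,"x":0,"y":0,"z":0,"ax":0,"ay":0,"az":0}
    - {"fingers":60,"x":0,"y":0,"z":0,"ax":0,"ay":0,"az":0}
    - {"fingers":60,"x":0,"y":0,"z":0,"ax":0,"ay":0,"az":0}
    - {"fingers":60,"x":0,"y":0,"z":0,"ax":0,"ay":0,"az":0}

```text
t: 8.5
eef_pos: [0.4966, 0.0421, 0.0502]
tool_rot: [-0.011, 0.988, 0.082, 0.129]
contact_force: [0.0, 0.5, -1.7]
gripper_width: 0.775
grasp_force: 45.7
```

```bash
python3 - <<'E'
from h import *
plan(target(-80.5,-170.5,15),[.5568,.0519,.050],[.5568,.0519,.0435])
p,r,o=cur(); l=np.radians(-170.5)
c=p[:2]+.0069*np.array([np.cos(l),np.sin(l)]); zb=p[2]-.0429
s=cam("side");t=cam("top"); im=[]
a=np.linspace(0,2*np.pi,60)
for cm,b in((t,(170,120,270,220)),(s,(180,150,280,250))):
    k=cv2.resize(cm["pixels"][b[1]:b[3],b[0]:b[2],::-1],(400,400),interpolation=cv2.INTER_CUBIC)
    for z in(zb,zb+.08):
        for u,v in (proj(cm,np.c_[c[0]+.034*np.cos(a),c[1]+.034*np.sin(a),a*0+z])+.5-b[:2])*4: cv2.circle(k,(int(u),int(v)),1,(0,0,255),-1)
    im.append(k)
cv2.imwrite("pics/p.png",np.hstack(im))
E
```

```text
turn [-0.   0.1 -0.1] rows>= 0.0 q [-0.32  0.38  0.12  2.31 -0.18  0.19 -1.45] t 8.5
shift mm [58.9  0.2 15.9] 61.0
shift mm [-1.7  0.   6.3] 7.0
```

View pics/p.png

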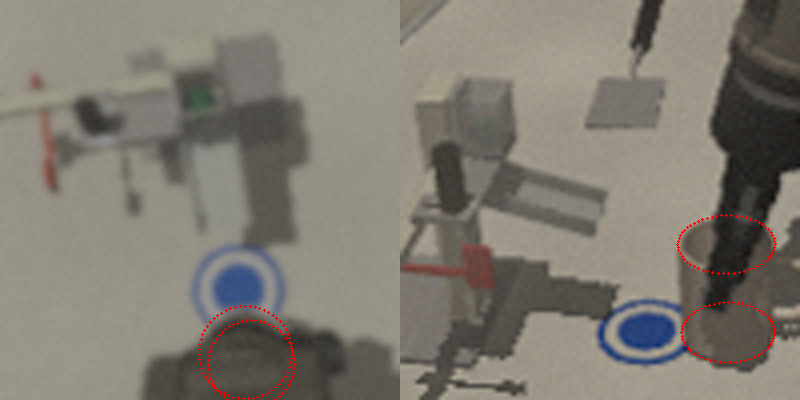

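The held mug matches the prediction to within about 2 mm, and it is in front of the spot. Sliding it under the chute.

Emit:
jog_arm:
  rows:
    - {"fingers":60,"x":8,"y":0,"z":2,"ax":0,"ay":0,"az":0}
    - {"fingers":60,"x":10,"y":0,"z":3,"ax":0,"ay":0,"az":0}
    - {"fingers":60,"x":10,"y":0,"z":3,"ax":0,"ay":0,"az":0}
    - {"fingers":60,"x":10,"y":0,"z":3,"ax":0,"ay":0,"az":0}
    - {"fingers":60,"x":10,"y":0.2,"z":3,"ax":0,"ay":0,"az":0}
    - {"fingers":60,"x":10,"y":0,"z":2,"ax":0,"ay":0,"az":0}
    - {"fingers":60,"x":0,"y":0,"z":0,"ax":0,"ay":0,"az":0}
    - {"fingers":60,"x":0,"y":0,"z":0,"ax":0,"ay":0,"az":0}

```text
t: 9.4
eef_pos: [0.5555, 0.0517, 0.049]
tool_rot: [-0.011, 0.988, 0.082, 0.128]
contact_force: [-0.6, 0.2, -2.9]
gripper_width: 0.776
grasp_force: 45.6
```

```bash
python3 - <<'E'
from h import *
plan(target(-80.5,-170.5,15),[.5568,.0519,.0435])
E
```

```text
turn [-0.   0.2 -0.1] rows>= 0.0 q [-0.32  0.45  0.13  2.18 -0.18  0.26 -1.45] t 9.4
shift mm [-0.2 -0.   5.7] 6.0
```

Emit:
jog_arm:
  rows:
    - {"fingers":60,"x":0,"y":0,"z":2,"ax":0,"ay":0,"az":0}
    - {"fingers":60,"x":0,"y":0,"z":2,"ax":0,"ay":0,"az":0}
    - {"fingers":60,"x":0,"y":0,"z":1,"ax":0,"ay":0,"az":0}
    - {"fingers":60,"x":0,"y":0,"z":1,"ax":0,"ay":0,"az":0}
    - {"fingers":60,"x":0,"y":0,"z":0,"ax":0,"ay":0,"az":0}
    - {"fingers":60,"x":0,"y":0,"z":0,"ax":0,"ay":0,"az":0}
    - {"fingers":60,"x":0,"y":0,"z":0,"ax":0,"ay":0,"az":0}
    - {"fingers":60,"x":0,"y":0,"z":0,"ax":0,"ay":0,"az":0}

```text
t: 10.2
eef_pos: [0.5572, 0.052, 0.0434]
tool_rot: [-0.011, 0.988, 0.082, 0.129]
contact_force: [0.1, 0.4, -3.6]
gripper_width: 0.775
grasp_force: 45.7
```

Emit:
jog_arm:
  rows:
    - {"fingers":60,"x":0,"y":0,"z":0.7,"ax":0,"ay":0,"az":0}
    - {"fingers":60,"x":0,"y":0,"z":0.5,"ax":0,"ay":0,"az":0}
    - {"fingers":60,"x":0,"y":0,"z":0,"ax":0,"ay":0,"az":0}
    - {"fingers":85,"x":0,"y":0,"z":0,"ax":0,"ay":0,"az":0}
    - {"fingers":85,"x":0,"y":0,"z":0,"ax":0,"ay":0,"az":0}
    - {"fingers":85,"x":0,"y":0,"z":0,"ax":0,"ay":0,"az":0}
    - {"fingers":85,"x":0,"y":0,"z":0,"ax":0,"ay":0,"az":0}
    - {"fingers":85,"x":0,"y":0,"z":0,"ax":0,"ay":0,"az":0}

```text
t: 11.0
eef_pos: [0.5575, 0.052, 0.0422]
tool_rot: [-0.011, 0.988, 0.082, 0.129]
contact_force: [-1.3, 0.2, 0.9]
gripper_width: 0.996
grasp_force: 0.0
```

Emit:
jog_arm:
  rows:
    - {"fingers":85,"x":0,"y":0,"z":-10,"ax":0,"ay":0,"az":0}
    - {"fingers":85,"x":0,"y":0,"z":-20,"ax":0,"ay":0,"az":0}
    - {"fingers":85,"x":0,"y":0,"z":-25,"ax":0,"ay":0,"az":0}
    - {"fingers":85,"x":0,"y":0,"z":-30,"ax":0,"ay":0,"az":0}
    - {"fingers":85,"x":0,"y":0,"z":-30,"ax":0,"ay":0,"az":0}
    - {"fingers":85,"x":-10,"y":0,"z":-40,"ax":0,"ay":0,"az":0}
    - {"fingers":45,"x":-10,"y":0,"z":-40,"ax":0,"ay":0,"az":0}
    - {"fingers":45,"x":0,"y":0,"z":-30,"ax":0,"ay":0,"az":0}

```text
t: 11.8
eef_pos: [0.4798, 0.0384, 0.2567]
tool_rot: [-0.011, 0.988, 0.081, 0.129]
contact_force: [0.5, 1.0, -0.0]
gripper_width: 0.684
grasp_force: 0.0
```

```bash
python3 - <<'E'
from h import *
s=cam("side");t=cam("top"); im=[]
a=np.linspace(0,2*np.pi,60)
for cm,b in((t,(150,120,250,220)),(s,(155,150,255,250))):
    k=cv2.resize(cm["pixels"][b[1]:b[3],b[0]:b[2],::-1],(400,400),interpolation=cv2.INTER_CUBIC)
    for z in(0,.08):
        for u,v in (proj(cm,np.c_[.55+.034*np.cos(a),.0508+.034*np.sin(a),a*0+z])+.5-b[:2])*4: cv2.circle(k,(int(u),int(v)),1,(0,0,255),-1)
    im.append(k)
cv2.imwrite("pics/r.png",np.hstack(im))
plan(target(-80.5,0,0),[.6405,.142,.26],[.6405,.142,.168])
E
```

```text
turn [ -0.1 -15.3  -0.1] rows>= 1.8 q [-0.47 -0.02  0.25  2.16  0.03  0.74 -1.64] t 11.9
shift mm [172.6 -75.3  -0.6] 188.0
shift mm [ 0.  0. 92.] 92.0
```

View pics/r.png

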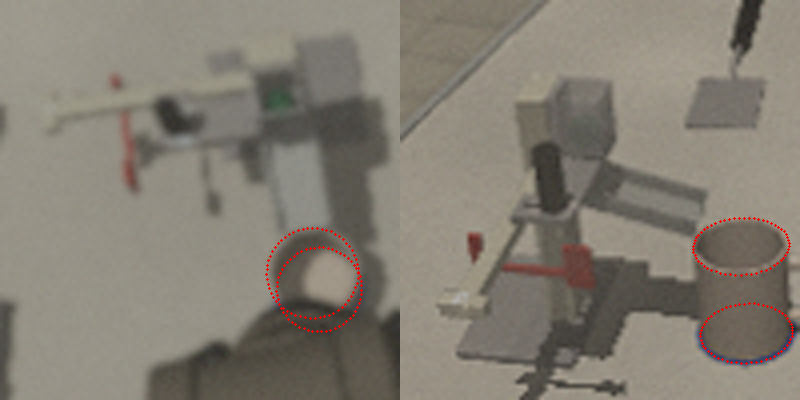

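The mug stands released on the spot, with its outline matching the prediction to about 2 mm. Now the knob.

Emit:
jog_arm:
  rows:
    - {"fingers":45,"x":0,"y":0,"z":0,"ax":0,"ay":-7.65,"az":0}
    - {"fingers":45,"x":0,"y":0,"z":0,"ax":0,"ay":-7.65,"az":0}
    - {"fingers":45,"x":30,"y":-12,"z":0,"ax":0,"ay":0,"az":0}
    - {"fingers":45,"x":35,"y":-15,"z":0,"ax":0,"ay":0,"az":0}
    - {"fingers":45,"x":35,"y":-15,"z":0,"ax":0,"ay":0,"az":0}
    - {"fingers":45,"x":35,"y":-15,"z":0,"ax":0,"ay":0,"az":0}
    - {"fingers":45,"x":25,"y":-12,"z":0,"ax":0,"ay":0,"az":0}
    - {"fingers":45,"x":12,"y":-6,"z":0,"ax":0,"ay":0,"az":0}

```text
t: 12.7
eef_pos: [0.6401, 0.1434, 0.252]
tool_rot: [-0.0, 0.997, 0.083, -0.004]
contact_force: [-0.6, -0.8, 0.8]
gripper_width: 0.529
grasp_force: 0.0
```

Emit:
jog_arm:
  rows:
    - {"fingers":45,"x":0,"y":0,"z":10,"ax":0,"ay":0,"az":0}
    - {"fingers":45,"x":0,"y":0,"z":15,"ax":0,"ay":0,"az":0}
    - {"fingers":45,"x":0,"y":0,"z":5,"ax":0,"ay":0,"az":0}
    - {"fingers":45,"x":0,"y":0,"z":0,"ax":0,"ay":0,"az":0}
    - {"fingers":45,"x":0,"y":0,"z":0,"ax":0,"ay":0,"az":0}
    - {"fingers":45,"x":0,"y":0,"z":0,"ax":0,"ay":0,"az":0}
    - {"fingers":45,"x":0,"y":0,"z":0,"ax":0,"ay":0,"az":0}
    - {"fingers":45,"x":0,"y":0,"z":0,"ax":0,"ay":0,"az":0}

```text
t: 13.5
eef_pos: [0.6388, 0.1414, 0.2238]
tool_rot: [-0.0, 0.997, 0.082, -0.004]
contact_force: [-0.3, -0.1, 0.5]
gripper_width: 0.526
grasp_force: 0.0
```

```bash
python3 - <<'E'
from h import *
s=cam("side");t=cam("top"); im=[]
for cm,b in((t,(150,100,250,200)),(s,(145,120,245,220))):
    im.append(cv2.resize(cm["pixels"][b[1]:b[3],b[0]:b[2],::-1],(400,400),interpolation=cv2.INTER_CUBIC))
cv2.imwrite("pics/k.png",np.hstack(im))
plan(target(-80.5,0,0),[.6410,.142,.168])
E
```

```text
turn [-0.1  0.4 -0. ] rows>= 0.1 q [-0.49  0.46  0.25  1.62 -0.13  1.08 -1.61] t 13.6
shift mm [ 2.3 -0.2 55.6] 56.0
```

View pics/k.png

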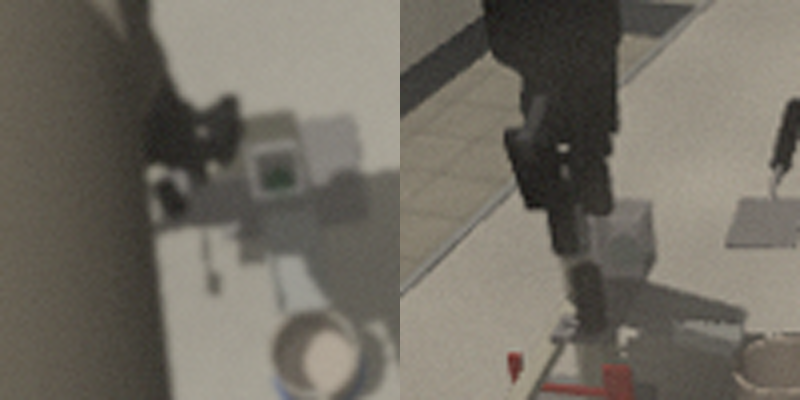

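The fingers are aligned over the knob (side view: knob at 590,300, fingers directly above it). Descending in steps, then gripping.

Emit:
jog_arm:
  rows:
    - {"fingers":45,"x":1,"y":0,"z":8,"ax":0,"ay":0,"az":0}
    - {"fingers":45,"x":1,"y":0,"z":8,"ax":0,"ay":0,"az":0}
    - {"fingers":45,"x":0,"y":0,"z":8,"ax":0,"ay":0,"az":0}
    - {"fingers":45,"x":0,"y":0,"z":8,"ax":0,"ay":0,"az":0}
    - {"fingers":45,"x":0,"y":0,"z":8,"ax":0,"ay":0,"az":0}
    - {"fingers":45,"x":0,"y":0,"z":8,"ax":0,"ay":0,"az":0}
    - {"fingers":45,"x":0,"y":0,"z":7,"ax":0,"ay":0,"az":0}
    - {"fingers":45,"x":0,"y":0,"z":0,"ax":0,"ay":0,"az":0}

```text
t: 14.4
eef_pos: [0.6395, 0.1416, 0.1669]
tool_rot: [0.0, 0.997, 0.082, -0.005]
contact_force: [0.0, 0.2, 1.2]
gripper_width: 0.526
grasp_force: 0.0
```

Emit:
jog_arm:
  rows:
    - {"fingers":10,"x":0,"y":0,"z":0,"ax":0,"ay":0,"az":0}
    - {"fingers":10,"x":0,"y":0,"z":0,"ax":0,"ay":0,"az":0}
    - {"fingers":10,"x":0,"y":0,"z":0,"ax":0,"ay":0,"az":0}
    - {"fingers":10,"x":0,"y":0,"z":0,"ax":0,"ay":0,"az":0}
    - {"fingers":10,"x":0,"y":0,"z":0,"ax":0,"ay":0,"az":0}
    - {"fingers":10,"x":0,"y":0,"z":0,"ax":0,"ay":0,"az":0}
    - {"fingers":10,"x":0,"y":0,"z":0,"ax":0,"ay":0,"az":0}
    - {"fingers":10,"x":0,"y":0,"z":0,"ax":0,"ay":0,"az":0}
  force: 60

```text
t: 15.2
eef_pos: [0.6407, 0.1407, 0.1689]
tool_rot: [0.0, 0.997, 0.082, -0.003]
contact_force: [-0.7, -6.3, 4.8]
gripper_width: 0.193
grasp_force: 59.0
```

Gripped. Pull about 37 mm along the tool's -y.

Emit:
jog_arm:
  rows:
    - {"fingers":10,"x":0,"y":-3,"z":0,"ax":0,"ay":0,"az":0}
    - {"fingers":10,"x":0,"y":-5,"z":0,"ax":0,"ay":0,"az":0}
    - {"fingers":10,"x":0,"y":-6,"z":0,"ax":0,"ay":0,"az":0}
    - {"fingers":10,"x":0,"y":-6,"z":0,"ax":0,"ay":0,"az":0}
    - {"fingers":10,"x":0,"y":-6,"z":0,"ax":0,"ay":0,"az":0}
    - {"fingers":10,"x":0,"y":-6,"z":0,"ax":0,"ay":0,"az":0}
    - {"fingers":10,"x":0,"y":-5,"z":0,"ax":0,"ay":0,"az":0}
    - {"fingers":10,"x":0,"y":0,"z":0,"ax":0,"ay":0,"az":0}

```text
t: 16.0
eef_pos: [0.6356, 0.1753, 0.1689]
tool_rot: [0.002, 0.997, 0.081, -0.003]
contact_force: [1.8, -10.8, 3.0]
gripper_width: 0.194
grasp_force: 59.1
```

```bash
python3 - <<'E'
from h import *
p,r,o=cur(); print(p,o["contact_force"],o["gripper_width"])
s=cam("side");t=cam("top")
b=(155,165,265,247)
cv2.imwrite("pics/f.png",cv2.resize(s["pixels"][b[1]:b[3],b[0]:b[2],::-1],(770,574),interpolation=cv2.INTER_CUBIC))
# fins in the first, unobstructed pictures (saved at 1.5x)
for c,n in((s,"side0.png"),(t,"top0.png")):
    im=cv2.resize(cv2.imread("pics/"+n),(512,384),interpolation=cv2.INTER_AREA)
    h=cv2.cvtColor(im,cv2.COLOR_BGR2HSV); m=cv2.inRange(h,(0,100,60),(8,255,255))|cv2.inRange(h,(170,100,60),(180,255,255))
    k,l,st,ce=cv2.connectedComponentsWithStats(m)
    for i in range(1,k):
        if st[i,4]>5 and 140<ce[i][0]<260 and 100<ce[i][1]<260:
            print(n,st[i],ce[i].round(1))
            for y in range(st[i,1],st[i,1]+st[i,3]):
                xs=np.where(l[y]==i)[0]; print(y,xs.min(),xs.max(),end="; ")
            print()
E
```

```text
[0.63555204 0.17529624 0.16886093] [  1.82047408 -10.77493784   3.02741578] 0.1938885977190317
side0.png [172 208   3   7  14] [173.1 210.6]
208 173 173; 209 172 174; 210 172 174; 211 172 174; 212 173 174; 213 173 173; 214 173 173; 
side0.png [181 211  22  11  78] [195.5 216.5]
211 196 197; 212 196 201; 213 197 201; 214 197 201; 215 197 201; 216 181 201; 217 181 202; 218 192 202; 219 197 202; 220 198 202; 221 200 202;
```

View pics/f.png

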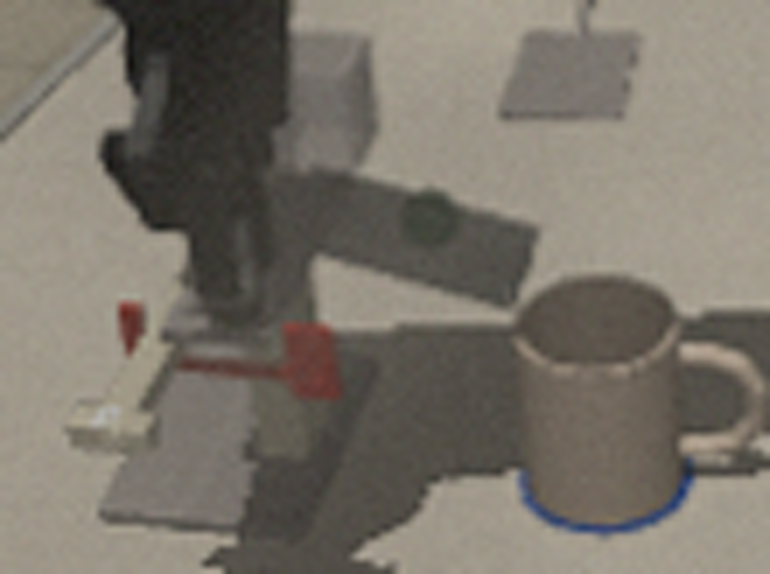

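The tablet (427,215) is already rolling down the chute towards the upright mug. The fins are at (131,305) and (310,330). Next I'll let the tablet finish and work out the remaining distance to the mark.

```bash
python3 - <<'E'
from h import *
s=cam("side");t=cam("top"); p,r,o=cur()
F=lambda x,y:(155+x/7-.5,165+y/7-.5)
for zn,zf in((.153,.156),(.156,.153)):
    n=onz(s,F(308,325),zn)[0]; f=onz(s,F(131,304),zf)[0]
    print(zn,n.round(4),f.round(4),"line yaw",np.degrees(np.arctan2(*(f-n)[1::-1])).round(1))
    for yaw in(8,9.5):
        e=np.array([-np.sin(np.radians(yaw)),np.cos(np.radians(yaw))]); k0=np.array([.6405,.1415])
        print("  local y beyond closed knob mm",(1000*(n[:2]-k0)@e).round(1),(1000*(f[:2]-k0)@e).round(1),"TCP out",(1000*(p[:2]-[.6407,.1407])@e).round(1))
im=cv2.imread("pics/top0.png"); h=cv2.cvtColor(im,cv2.COLOR_BGR2HSV)
m=cv2.inRange(h,(0,70,50),(10,255,255))|cv2.inRange(h,(168,70,50),(180,255,255)); m[:, :240]=0; m[:,310:]=0; m[:190]=0; m[270:]=0
ys=np.where(m.any(1))[0]
for y in ys[::3]:
    xs=np.where(m[y])[0]; u=np.array([[(xs.min()+.0)/1.5-.25,(y+.5)/1.5-.5],[(xs.max()+1)/1.5-.5,(y+.5)/1.5-.5]]); print(y,xs.min(),xs.max(),onz(t,u,.1545)[:,:2].round(4).tolist())
E
```

```text
0.153 [0.6119 0.1715 0.153 ] [0.6775 0.1818 0.156 ] line yaw 8.9
  local y beyond closed knob mm 33.7 34.7 TCP out 33.9
  local y beyond closed knob mm 34.4 33.6 TCP out 33.9
0.156 [0.6097 0.1751 0.156 ] [0.68   0.1782 0.153 ] line yaw 2.5
  local y beyond closed knob mm 37.6 30.9 TCP out 33.9
  local y beyond closed knob mm 38.3 29.7 TCP out 33.9
209 267 268 [[0.6779, 0.1862], [0.6779, 0.1832]]
222 271 272 [[0.6526, 0.1782], [0.6526, 0.1752]]
225 271 272 [[0.6468, 0.1781], [0.6468, 0.1751]]
228 271 272 [[0.6411, 0.178], [0.641, 0.175]]
231 271 273 [[0.6353, 0.1779], [0.6352, 0.173]]
234 272 275 [[0.6295, 0.1759], [0.6294, 0.1692]]
237 272 274 [[0.6238, 0.1758], [0.6237, 0.1709]]
240 271 274 [[0.618, 0.1775], [0.618, 0.1708]]
243 271 274 [[0.6123, 0.1774], [0.6122, 0.1707]]
246 271 275 [[0.6066, 0.1773], [0.6065, 0.1687]]
249 273 275 [[0.6009, 0.1735], [0.6008, 0.1686]]
```

Four estimates agree that the fin line is about 37 to 38 mm out, and the knob is at about 34. Pull 3.5 mm more, then let it settle.

Emit:
jog_arm:
  rows:
    - {"fingers":10,"x":0,"y":-1.5,"z":0,"ax":0,"ay":0,"az":0}
    - {"fingers":10,"x":0,"y":-2,"z":0,"ax":0,"ay":0,"az":0}
    - {"fingers":10,"x":0,"y":0,"z":0,"ax":0,"ay":0,"az":0}
    - {"fingers":10,"x":0,"y":0,"z":0,"ax":0,"ay":0,"az":0}
    - {"fingers":10,"x":0,"y":0,"z":0,"ax":0,"ay":0,"az":0}
    - {"fingers":10,"x":0,"y":0,"z":0,"ax":0,"ay":0,"az":0}
    - {"fingers":10,"x":0,"y":0,"z":0,"ax":0,"ay":0,"az":0}
    - {"fingers":10,"x":0,"y":0,"z":0,"ax":0,"ay":0,"az":0}

```text
t: 17.0
eef_pos: [0.6353, 0.1773, 0.1689]
tool_rot: [0.002, 0.997, 0.081, -0.003]
contact_force: [3.3, -11.4, 3.4]
gripper_width: 0.187
grasp_force: 59.1
```

```bash
python3 - <<'E'
from h import *
p,r,o=cur(); print(p,o["contact_force"],o["gripper_width"],o["t"])
im=[]
for n,b in(("top",(165,115,265,215)),("side",(160,170,260,270))):
    ims=[cam(n) for _ in range(6)]; c=ims[0]; a=np.mean([i["pixels"].astype(float) for i in ims],0)
    if n=="side": b=(160,180,235,255)
    k=cv2.resize(np.clip(a*1.5,0,255).astype(np.uint8)[b[1]:b[3],b[0]:b[2],::-1],(400,400) if n=="top" else (400,400),interpolation=cv2.INTER_CUBIC)
    if n=="side":
        sc=400/75
        e=np.array([.9877,.1564]); 
        for d in(-12,12):  # points at plate height abreast of the TCP axis
            q=(proj(c,np.r_[p[:2]+e*d/1000*3,.154])[0]+.5-b[:2])*sc; cv2.circle(k,tuple(int(v) for v in q),3,(255,0,255),-1)
    im.append(k)
cv2.imwrite("pics/z.png",np.hstack(im))
E
```

```text
[0.63525267 0.17734426 0.16885321] [  3.29197351 -11.41233439   3.42844886] 0.1874163131555192 17.0
```

View pics/z.png

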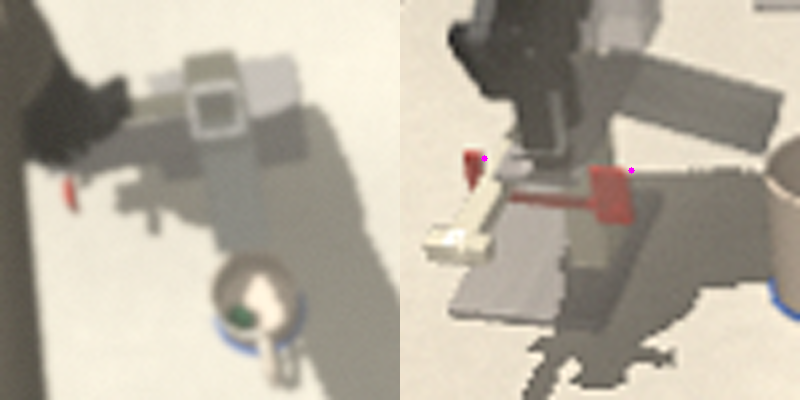

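The tablet is in the mug (240,318). The line abreast of the knob's axis (magenta, 484,158 to 631,170) meets the fin tops (473,152 and 610,168) to about 1 mm. One last 1 mm nudge centres it, then a hold to settle.

Emit:
jog_arm:
  rows:
    - {"fingers":10,"x":0,"y":-1,"z":0,"ax":0,"ay":0,"az":0}
    - {"fingers":10,"x":0,"y":0,"z":0,"ax":0,"ay":0,"az":0}
    - {"fingers":10,"x":0,"y":0,"z":0,"ax":0,"ay":0,"az":0}
    - {"fingers":10,"x":0,"y":0,"z":0,"ax":0,"ay":0,"az":0}
    - {"fingers":10,"x":0,"y":0,"z":0,"ax":0,"ay":0,"az":0}
    - {"fingers":10,"x":0,"y":0,"z":0,"ax":0,"ay":0,"az":0}
    - {"fingers":10,"x":0,"y":0,"z":0,"ax":0,"ay":0,"az":0}
    - {"fingers":10,"x":0,"y":0,"z":0,"ax":0,"ay":0,"az":0}

```text
t: 18.4
eef_pos: [0.6351, 0.1783, 0.1689]
tool_rot: [0.002, 0.997, 0.081, -0.003]
contact_force: [4.3, -12.7, 3.5]
gripper_width: 0.188
grasp_force: 59.1
```

```bash
python3 -c "
from station import bot
o=bot.get_obs();print(o['eef_pos'],o['contact_force'],o['grasp_force'],o['t']);print(bot.hand_in())"
```

```text
[0.63509115 0.178272   0.16887095] [  4.34156232 -12.67282249   3.47896909] 59.096599817276 18.4
the job is handed in; nothing more can be done
None
```

I handed the job in at 18.4 s: the mug stands on the spot with the tablet in it, and the arm is still holding the knob about 38 mm out, level with the red mark to within about 1–2 mm as I measured it; no verdict was returned.

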